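Turn the hinge template over for the other-hand door

ROBOT

A 7-joint arm with a two-finger parallel gripper is mounted at the origin on a cart in front of the work surface, level with it; the furniture and walls round the work are solid. World frame = base frame: x ahead of the robot, y to its left, z up, the work surface at z = 0. Lengths are in m, angles in rad, forces in N, time in s.
With the tool pointing down it reaches from about 0.425 to 0.925 m from the base axis. Payload 6.8 kg.
Tool frame: the origin (TCP) lies at the very end of the fingers, on their centre line; the grasp point (between the pads) lies 19 mm behind it; z points along the fingers, y is the line along which they close (so a half turn about z gives the same grasp; the last joint's range is limited). The gripper opens to 85 mm and grips with 20 to 120 N. Pads are 22 mm wide; open, the fingers measure 114 mm over their backs; the gripper's body (76 mm by 85 mm) begins 54 mm behind the grasp point. The pads swing forward as they close: fully open they stand 13 mm farther back than shut.
Start: joints at [-1.218, 0.477, 0.022, 1.555, -0.011, 1.109, -0.083], TCP at [0.3, 0.605, 0.231] pointing down, gripper open.
Joint ranges: [-2.96, 2.96], [-0.34, 2.1], [-1.41, 1.46], [0.24, 2.44], [-1.37, 4.51], [0.17, 1.92], [-2.96, 2.96]. Speed limits (rad/s): [2.39, 2.39, 3.14, 3.14, 3.14, 3.14, 3.14].

INTERFACE

Orientations are given as a rotation vector (axis times angle).
In Python, from bench import get_obs, viewer, r gives the robot as it stands. The module is installed in compiled form; this text tells all that it offers.
- The arm moves only by the tool play_rows, never from a script. Its argument "commands" is a list that holds one entry, the list of rows, each a list of 5 numbers: the gripper's target within -1 to 1 (shut at 1, half-way at 0, fully open at -1), then the shift along the tool's x, y, z scaled (see below), then the turn about the tool's z scaled (see below). A call has 1 to 12 rows; each row is the pose to reach, as a shift and turn from the pose commanded when the call began, along the tool's axes at that moment; what a row does not reach only later rows make up. The controller multiplies each number of a shift by 0.2 m and each number of a turn by pi/2 rad. A row lasts 1/12 s, in which the tool goes at most 41.7 mm and 7.16 degrees, less where a joint would pass 70% of its speed; a pose out of reach is approached as far as the arm can. A call with a number of a shift or a turn outside -1 to 1 is refused whole. A call with a gripper value outside its range is refused whole. The fingers move at their own pace and stop on an object; "grip_force" is the grip in N (left out, the last holds). Time passes only in rows, so rows that repeat a pose let the fingers close. It gives the time, the measured TCP pose, the force, the opening and the grip force at its end, in the units of the state.
- get_obs(): the state, without advancing time (a new reading comes with each control period).
- viewer.grab_frame(name): name is "side" or "top" or "wrist"; returns a dict with "pixels" (400x640x3 uint8, red, green, blue), "fovy" (degrees; the focal length in pixels is half the picture's height over the tangent of half this angle, whatever the lens; pixels are square), "cx", "cy" (the principal point, pixels), "world_to_cam" (4x4, takes a point from world to camera coordinates); the wrist camera has in their place "hand_eye" (4x4, takes a point from camera to tool coordinates, whose origin is the TCP and whose axes are the flange's). Camera axes: x right, y up, looking along -z (the intrinsics and any distortion apply to the point x, -y, -z); pixel columns grow to the right and rows downward; lengths in m; the calibration is good to about 2 mm. A picture is of the moment at which its call begins: read the wrist's pose just before it. There is no depth.
- r.hand_in(): hands the job in; it is judged then, once.
Trained networks look in a picture, given as the dict that the camera call returned (one of the last four; its "shot" number tells which), for a name from the list of things; names that differ only in an ending like _2 or _b are one class to them, and where a whole thing is asked for, a point or a joint stands for the part that bears it (a point fixed in the world has none). Each returns a list of dicts, best first, with "score" (0 to 1); they miss things now and then, are a little off and sometimes report something else, mostly with a low value. They report only what shows in the picture. A call takes as long as a camera call.
- viewer.trace(picture, thing): "pixels" (400x640 bool, what is visible of it) and "rect" ([left, top, right, bottom] in pixels, round what is visible of it).
The state is a dict: "clock": time; "joints": joint angles; "qvel": joint speeds; "tau": joint torques, N m; "tcp_pos": TCP position; "orientation": TCP orientation; "contact_force": force on the tool from outside, world axes, zero at the start; "moment": the same for the moment, N m; "grip_width": finger opening in m; "gripper_force": force on a finger pad.
Only numpy, scipy, OpenCV 4.12 (cv2) and the standard library are available. Lean on these libraries where they do the work, as an engineer would, in place of code of your own. Each camera call takes 0.05 s, during which the arm holds its last target. There are 200 camera calls.

TASK

The next door hangs on the other side, so turn the hinge template on the routing jig over: lift it off its two pins, flip it so that the blue face is up and its window lies towards the right-hand end of the jig, over the pencilled hinge outline, and seat it down flush on both pins again. Then swing the steel keeper with the black knob all the way across the template's back edge, to its stop, and let go. Leave the other loose things on the bench where they are.

Things in the scene. Friction and masses are not known exactly. Their poses are not given: they have to be found in the camera images.
- jig: Hinge routing jig fixed on the bench: plywood base 15 mm thick, x -45..+105, y -88..+88 mm. On it a flat bed 50 mm high, x -26..+26 mm: brown rib behind, pale door lining in front. Low cleat (top at 23 mm) at x -42..-28. Origin: on the bench, under the seat's middle; x to the jig's back (away from the robot), y to its left end, z up. Bench clear at world x 0.42..0.50, from the left end to y = 0.
- jig_seat (a point): Middle of the template's seat, on the bed's top (jig frame 0, 0, +50 mm). The seated template's centre is 11 mm above it. The hinge outline is pencilled on the bed at jig x -22..0, y -54..-10 mm, hidden by the template at first.
- pin_left (a point): Tip of the left steel pin: 11 mm diameter, 15.5 mm tall above the bed, nose tapered over the last 6 mm (jig frame +16, +40, +65.5 mm). Both pins stand nearer the jig's back, so the template goes on only with its holes to the back.
- pin_right (a point): Tip of the right steel pin, like the left one (jig frame +16, -40, +65.5 mm).
- template_center (a point): Centre (half-way up) of the loose template: plywood plate 60 (x) x 130 (y) x 22 (z) mm, about 0.2 kg, red +z face, blue -z face. Two 14 mm through holes at x +16, y +40 and -40 mm. Starts seated on the pins, red up, axes as the jig's; must be turned over about its short x axis. Long edges overhang the bed by 4 mm and are free to grip. Thick enough to stand alone on either short end.
- template_window (a point): Middle of the rectangular window cut right through the template (template x -22..0, y +10..+54 mm, leaving a rim 8 mm wide at the -x edge), half-way up: 11 mm to the -x side and 32 mm to the +y side of template_center.
- keeper (a joint): Steel bar 20 x 6 mm that swings level on a 20 mm post behind the bed; rad. 0 = closed at its stop, pointing to jig -x, tip 15 mm over the template's back edge with 1.5 mm of air over a seated template (a template not down on the bed blocks it). Grows as it swings open to jig +y: 1.57 = pointing to +y. Starts at 1.7 to 2.3; stays where left, about 1.5 N at the knob moves it.
- keeper_pivot (a point): Keeper's vertical pivot axis, at the height of the bar's underside (jig frame +85, 0, +73.5 mm). A nut stands on it to 13.5 mm above this point.
- keeper_knob (a point): Middle of the black knob to push or grip, 19 mm diameter, standing on the bar 42 mm from the pivot; knob and stem reach from the bar's top (6 mm above keeper_pivot) to 30 mm above keeper_pivot.
- tape_measure_mid (a point): Middle of the yellow tape measure, 38 x 86 x 62 mm; leave alone.
- try_square_mid (a point): Middle of the try square lying flat, 110 x 167 x 19 mm; leave alone.
- hex_keys_mid (a point): Middle of the green folding hex key set, 28 x 92 x 18 mm; leave alone.
- marking_gauge_mid (a point): Middle of the beech marking gauge, 60 x 210 x 60 mm; leave alone.
- brass_weight_mid (a point): Middle of the turned brass weight, 47 x 47 x 44 mm; leave alone.

How it is judged:
On the way, in this order (a step that is already met when the one before it is completed fails the run):
1. the template stands or hangs clear of its pins, lifted off the jig ((horizontal distance between template_center and jig_seat above 0.06 m or z of template_center in the frame of jig above 0.085 m)), for 0.2 s.
2. the template lies turned over, blue face up, flush on both pins, the keeper still open (angle between template_center's own z axis and vertical above 3.08 rad and z of template_center in the frame of jig below 0.063 m and horizontal distance between template_center and jig_seat below 0.005 m and y of template_window in the frame of jig below -0.025 m and value of joint keeper above 0.5 rad), for 0.2 s.
At the end, for the whole second after the job is handed in: Template flat on the bed, blue face up, down on both pins (centre within 2 mm of seated height and 5 mm of the seat sideways, under 3.5 degrees out of level), window at the right-hand end; keeper within 0.25 rad of its stop over the back edge; bystanders within 30 mm of where they were (angle between template_center's own z axis and vertical above 3.08 rad and z of template_center in the frame of jig between 0.058 and 0.063 m and horizontal distance between template_center and jig_seat below 0.005 m and y of template_window in the frame of jig below -0.025 m and x of template_window in the frame of jig below -0.004 m and value of joint keeper below 0.25 rad); the robot touches nothing.
It fails at once if a bystander (tape measure, try square, hex keys, marking gauge, brass weight) is moved more than 30 mm (distance of any of tape_measure_mid, try_square_mid, hex_keys_mid, marking_gauge_mid, brass_weight_mid from where it was at the start of the episode above 0.03 m).
It also fails if it takes over 61 s, if anything falls off the work surface, if the arm or the gripper's body presses on something with over 40 N, if the wrist force passes 120 N, or if a joint passes its speed limit or range.

## Working session

There is one attempt and no reset: what is moved stays moved. The work goes in short steps, Python scripts to look and compute and a tool call to move; the robot and the scene stay as the last step left them, time stands still between calls to the robot, and variables do not carry over. Pictures are saved under pics/ and viewed, at most 10 in all, crops included, and the job is handed in when it is done.

Besides the shell and the picture viewer there is one more tool, called after ">>>" in YAML: its name, and indented under it one key for each argument. play_rows: Moves the arm, as the interface text tells. Shifts and turns lie within -1 to 1; 1 stands for 0.2 m of shift or pi/2 rad of turn. Its arguments: {"type":"object","properties":{"commands":{"type":"array","items":{"type":"array","items":{"type":"array","items":{"type":"number","minimum":-1,"maximum":1}}}},"grip_force":{"type":"number"}},"required":["commands"]}

```bash
mkdir -p pics; cat > h.py <<'E'
from bench import get_obs, viewer, r
import numpy as np, cv2
from scipy.spatial.transform import Rotation as R
def K(p):
    f=200/np.tan(np.radians(p['fovy'])/2); return f,p['cx'],p['cy']
def ray(p,u,v,o=None):
    f,cx,cy=K(p); d=np.array([(u-cx)/f,-(v-cy)/f,-1])
    if 'world_to_cam' in p: T=np.linalg.inv(p['world_to_cam'])
    else:
        W=np.eye(4);W[:3,:3]=R.from_rotvec(o['orientation']).as_matrix();W[:3,3]=o['tcp_pos'];T=W@p['hand_eye']
    return T[:3,3],T[:3,:3]@d
def atz(p,u,v,z,o=None):
    c,d=ray(p,u,v,o); return c+d*(z-c[2])/d[2]
def proj(p,X,o=None):
    if 'world_to_cam' in p:T=np.array(p['world_to_cam'])
    else:
        W=np.eye(4);W[:3,:3]=R.from_rotvec(o['orientation']).as_matrix();W[:3,3]=o['tcp_pos'];T=np.linalg.inv(W@p['hand_eye'])
    f,cx,cy=K(p); c=T[:3,:3]@X+T[:3,3]; return np.array([cx+f*c[0]/-c[2],cy-f*c[1]/-c[2]])
def save(n,p): cv2.imwrite(f'pics/{n}.png',cv2.cvtColor(p['pixels'],cv2.COLOR_RGB2BGR))
def tri(a,b):
    A=np.zeros((3,3));B=np.zeros(3)
    for c,d in (a,b):
        d=d/np.linalg.norm(d);M=np.eye(3)-np.outer(d,d);A+=M;B+=M@c
    return np.linalg.solve(A,B)
E
python3 - <<'E'
from h import *
np.set_printoptions(precision=3,suppress=True)
t=viewer.grab_frame('top');s=viewer.grab_frame('side')
cv2.imwrite('pics/a.png',cv2.cvtColor(np.vstack([t['pixels'],s['pixels']])[:, :],cv2.COLOR_RGB2BGR)) if 0 else None
save('top0',t);save('side0',s)
print({k:t[k] for k in t if k!='pixels'});print(s['world_to_cam'],s['fovy'])
for n in ['template_center','keeper_knob','keeper','jig','tape_measure_mid','marking_gauge_mid','try_square_mid','hex_keys_mid','brass_weight_mid']:
    for p in(t,s):
        q=viewer.trace(p,n)
        if q:
            m=q[0]['pixels'].astype(np.uint8); rr=cv2.minAreaRect(np.argwhere(m)[:,::-1].astype(np.float32)); print(n,q[0]['score'],q[0]['rect'],cv2.boxPoints(rr).round(1).tolist())
print(get_obs()['orientation'])
E
```

```text
{'fovy': 45.734129453627325, 'cx': 326.25067229847355, 'cy': 205.7981937577739, 'world_to_cam': array([[-0.022, -1.   , -0.018, -0.101],
       [ 0.993, -0.024,  0.119, -0.478],
       [-0.119, -0.015,  0.993, -1.464],
       [ 0.   ,  0.   ,  0.   ,  1.   ]]), 'shot': 1}
[[ 0.171  0.985 -0.018  0.033]
 [-0.615  0.121  0.779  0.245]
 [ 0.769 -0.122  0.627 -1.447]
 [ 0.     0.     0.     1.   ]] 53.113706050172055
template_center 0.74 [342.2, 184.2, 386.5, 207.1] [[341.8999938964844, 187.10000610351562], [384.29998779296875, 182.10000610351562], [386.70001220703125, 202.0], [344.29998779296875, 207.0]]
template_center 0.78 [250.1, 199.7, 304.7, 237.5] [[249.1999969482422, 211.8000030517578], [301.79998779296875, 201.6999969482422], [306.20001220703125, 224.5], [253.60000610351562, 234.60000610351562]]
keeper_knob 0.76 [347.6, 165.4, 363.9, 170.2] [[340.0, 164.0], [364.0, 164.0], [364.0, 169.0], [340.0, 169.0]]
keeper_knob 0.65 [278.9, 225.9, 313.1, 240.6] [[277.8999938964844, 227.5], [313.0, 223.60000610351562], [314.3999938964844, 236.8000030517578], [279.3999938964844, 240.699996948
[... 1309 characters left out ...]
0703125]]
try_square_mid 0.87 [196.8, 197.5, 242.1, 252.7] [[193.60000610351562, 226.0], [236.6999969482422, 194.3000030517578], [257.6000061035156, 222.60000610351562], [214.39999389648438, 254.39999389648438]]
try_square_mid 0.87 [424.6, 173.8, 463.4, 215.1] [[424.79998779296875, 174.1999969482422], [461.5, 173.0], [462.70001220703125, 212.1999969482422], [426.0, 213.3000030517578]]
hex_keys_mid 0.67 [259.3, 233.1, 289.1, 245.6] [[257.8999938964844, 238.39999389648438], [286.29998779296875, 232.6999969482422], [288.0, 241.0], [259.5, 246.6999969482422]]
brass_weight_mid 0.68 [332.9, 135.8, 341.8, 148.9] [[328.0, 141.0], [338.5, 130.5], [348.5, 140.5], [338.0, 151.0]]
[-0.717 -3.059 -0.   ]
```

```bash
python3 - <<'E'
from h import *
np.set_printoptions(precision=3,suppress=True)
t=cv2.imread('pics/top0.png');s=cv2.imread('pics/side0.png')
a=cv2.resize(t[120:300,180:500],None,fx=2.4,fy=2.4)[:, :768]
b=cv2.resize(s[150:280,100:420],None,fx=2.4,fy=2.4)
b=b[:600-min(a.shape[0],600)] if 0 else b
cv2.imwrite('pics/c.png',cv2.resize(np.vstack([a,b]),(768,744))[:600] if 0 else cv2.resize(np.vstack([a,b]),(612,592)))
import pickle
p=viewer.grab_frame('top')
for uvs in ([341.9,187.1],[384.3,182.1],[386.7,202],[344.3,207]): print(atz(p,*uvs,0.072))
d=viewer.trace(p,'template_center')[0]['pixels']; ys,xs=np.nonzero(d);print('tmpl',atz(p,xs.mean(),ys.mean(),.072))
for n,u,v,z in [('tape',406,270,.06),('gauge',452,208,.03),('hex',274,239,.01),('brass',337,142,.04),('square',220,225,.01),('knob',352,167,.1)]: print(n,atz(p,u,v,z))
o=get_obs();print(R.from_rotvec(o['orientation']).as_matrix(),o['tcp_pos'])
E
```

```text
[ 0.526 -0.162  0.072]
[ 0.538 -0.292  0.072]
[ 0.477 -0.297  0.072]
[ 0.465 -0.167  0.072]
tmpl [ 0.503 -0.234  0.072]
tape [ 0.27  -0.348  0.06 ]
gauge [ 0.458 -0.504  0.03 ]
hex [0.375 0.056 0.01 ]
brass [ 0.676 -0.15   0.04 ]
square [0.424 0.228 0.01 ]
knob [ 0.582 -0.193  0.1  ]
[[-0.896  0.445 -0.   ]
 [ 0.445  0.896  0.   ]
 [ 0.    -0.    -1.   ]] [0.3   0.605 0.231]
```

View pics/c.png

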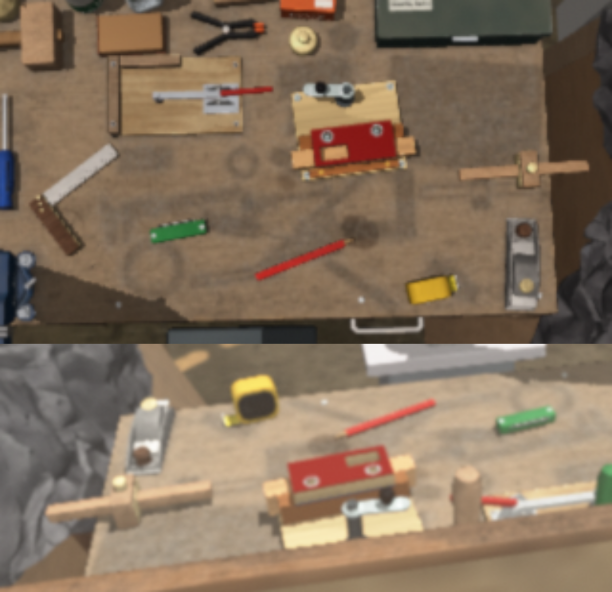

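>>> play_rows:
  commands:
    - [[-1,-0.855,-1,0,0.648],[-1,-0.855,-1,0,0.648],[-1,-0.855,-1,0,0.648],[-1,-0.855,-1,0,0.648],[-1,-0.855,-1,0,0.648],[-1,-0.855,-1,0,0.648],[-1,-0.855,-1,0,0.648],[-1,-0.855,-1,0,0.648],[-1,-0.855,-1,0,0.648]]
  grip_force: 20

```text
clock: 1.85
tcp_pos: [0.365, 0.3483, 0.2318]
orientation: [-2.125, -2.313, -0.001]
contact_force: [0.3, 0.4, -0.2]
grip_width: 0.0854
gripper_force: 0.0
```

>>> play_rows:
  commands:
    - [[-1,-0.9,0.14,0,0],[-1,-0.9,0.14,0,0],[-1,-0.9,0.14,0,0],[-1,-0.9,0.14,0,0],[-1,-0.9,0.14,0,0]]

```text
clock: 2.27
tcp_pos: [0.4097, 0.168, 0.2315]
orientation: [2.118, 2.319, -0.001]
contact_force: [0.0, -0.9, -0.6]
grip_width: 0.0853
gripper_force: 0.0
```

>>> play_rows:
  commands:
    - [[-1,-0.9,0.14,0,0],[-1,-0.9,0.14,0,0],[-1,-0.9,0.14,0,0],[-1,-0.9,0.14,0,0],[-1,-0.9,0.14,0,0]]

```text
clock: 2.68
tcp_pos: [0.4544, -0.0088, 0.2319]
orientation: [2.117, 2.318, 0.001]
contact_force: [0.3, 0.5, 0.2]
grip_width: 0.0854
gripper_force: 0.0
```

>>> play_rows:
  commands:
    - [[-1,-0.9,0.14,0,0],[-1,-0.9,0.14,0,0],[-1,-0.9,0.14,0,0],[-1,-0.9,0.14,0,0],[-1,-0.9,0.14,0,0],[-1,-0.9,0.14,0,0]]

```text
clock: 3.18
tcp_pos: [0.4985, -0.1849, 0.2316]
orientation: [2.117, 2.317, -0.003]
contact_force: [-0.2, 0.0, -0.3]
grip_width: 0.0856
gripper_force: 0.0
```

```bash
cat > w.py <<'E'
from h import *
import sys
np.set_printoptions(precision=4,suppress=True)
o=get_obs();w=viewer.grab_frame('wrist');save(sys.argv[1],w)
M=R.from_rotvec(o['orientation']).as_matrix()
print(o['clock'],o['tcp_pos'],'toolx',M[:,0],'grip',o['grip_width'],'F',o['contact_force'],'j',o['joints'])
for n,z in [('template_center',float(sys.argv[2])),('keeper_knob',.1),('jig',.05)]:
    q=viewer.trace(w,n)
    if q:
        m=q[0]['pixels'].astype(np.uint8);c=max(cv2.findContours(m,0,2)[0],key=cv2.contourArea)
        P=np.array([atz(w,*a[0],z,o)[:2] for a in c],np.float32)
        print(n,q[0]['score'],q[0]['rect'],cv2.boxPoints(cv2.minAreaRect(P)).tolist(),cv2.minAreaRect(P))
E
python3 w.py w1 0.072
```

```text
3.1833 [ 0.4985 -0.1849  0.2316] toolx [-0.0899  0.9959 -0.0032] grip 0.08557400023085765 F [-0.1557  0.0477 -0.2861] j [-0.3263  0.2774  0.6827  1.933  -0.2038  0.9987  0.5385]
template_center 0.64 [288.7, 155.9, 348.8, 278.8] [[0.46243688464164734, -0.16471149027347565], [0.47642678022384644, -0.2969920337200165], [0.5365456342697144, -0.2906339168548584], [0.5225557684898376, -0.15835335850715637]] ((0.49949127435684204, -0.22767269611358643), (0.060454171150922775, 0.13301827013492584), 6.037116050720215)
keeper_knob 0.58 [385.7, 154.9, 426.5, 235.2] [[0.5634766817092896, -0.22388917207717896], [0.5904148817062378, -0.22646528482437134], [0.5976769924163818, -0.15052568912506104], [0.5707387924194336, -0.14794957637786865]] ((0.5805768370628357, -0.18720743060112), (0.07628605514764786, 0.027061130851507187), 84.53742218017578)
jig 0.82 [282.8, 123.1, 422.7, 292.2] [[0.45042893290519714, -0.13392335176467896], [0.465328186750412, -0.2998107075691223], [0.6208689212799072, -0.2858406901359558], [0.6059696674346924, -0.11995333433151245]] ((0.5356489419937134, -0.20988202095031738), (0.15616688132286072, 0.16655510663986206), 5.132294178009033)
```

View pics/w1.png

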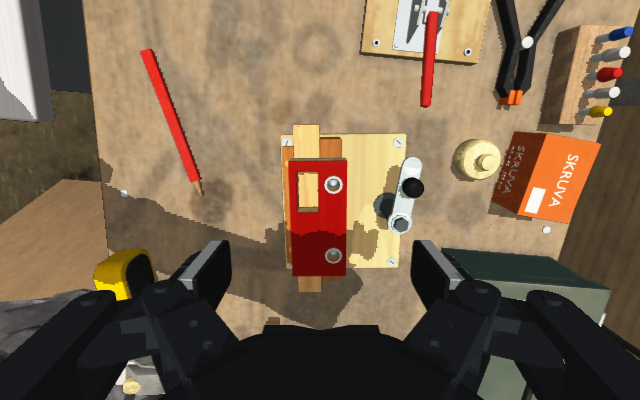

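>>> play_rows:
  commands:
    - [[-1,0.03,-0.015,0.5,0],[-1,0.03,-0.015,0.5,0],[-1,0.03,-0.015,0.5,0],[-1,0.03,-0.015,0.8,0],[-1,0.03,-0.015,0.8,0],[-1,0.03,-0.015,0.968,0],[-1,0.03,-0.015,0.968,0],[-1,0.03,-0.015,0.968,0]]

```text
clock: 4.05
tcp_pos: [0.4932, -0.1731, 0.037]
orientation: [-2.111, -2.322, 0.002]
contact_force: [0.2, 0.1, 0.9]
grip_width: 0.0853
gripper_force: 0.0
```

>>> play_rows:
  commands:
    - [[1,0,0,0,0],[1,0,0,0,0],[1,0,0,0,0],[1,0,0,0,0],[1,0,0,0,0],[1,0,0,0,0],[1,0,0,0,0],[1,0,0,0,0]]
  grip_force: 20

```text
clock: 4.72
tcp_pos: [0.4956, -0.1747, 0.0397]
orientation: [2.115, 2.32, 0.004]
contact_force: [-1.0, 1.9, 7.8]
grip_width: 0.0596
gripper_force: 23.0
```

>>> play_rows:
  commands:
    - [[1,0,0,0,0],[1,0,0,-0.05,0],[1,0,0,-0.1,0],[1,0,0,-0.2,0],[1,0,0,-0.35,0],[1,0,0,-0.5,0],[1,0,0,-0.7,0],[1,0,0,-0.9,0],[1,0,0,-0.9,0]]
  grip_force: 90

```text
clock: 5.47
tcp_pos: [0.4978, -0.1771, 0.2257]
orientation: [2.112, 2.312, 0.012]
contact_force: [0.7, -0.4, -1.2]
grip_width: 0.0586
gripper_force: 97.0
```

```bash
python3 w.py w2 0.24; python3 -c "
from h import *
s=viewer.grab_frame('side');save('s2',s)
a=cv2.imread('pics/s2.png')[100:280,180:400];b=cv2.imread('pics/w2.png')
cv2.imwrite('pics/d.png',np.hstack([cv2.resize(a,(367,300)),cv2.resize(b,(433,300))]))"
```

```text
5.4667 [ 0.4978 -0.1771  0.2257] toolx [-0.0905  0.9959 -0.0025] grip 0.05862012439710791 F [ 0.6816 -0.369  -1.187 ] j [-0.3531  0.2745  0.6983  1.9549 -0.2159  0.9725  0.5378]
template_center 0.72 [249.5, 233.3, 391.5, 336.4] [[0.46239861845970154, -0.16724658012390137], [0.4665948152542114, -0.21992552280426025], [0.5355854034423828, -0.21442997455596924], [0.5313892364501953, -0.16175103187561035]] ((0.49899202585220337, -0.1908382773399353), (0.06920912116765976, 0.05284580588340759), 4.554354190826416)
keeper_knob 0.75 [386.4, 164.1, 425.8, 242.4] [[0.5636980533599854, -0.21910245716571808], [0.5901367664337158, -0.22166316211223602], [0.5971264839172363, -0.1494951993227005], [0.5706877708435059, -0.14693449437618256]] ((0.5804122686386108, -0.1842988282442093), (0.07250566780567169, 0.026562439277768135), 84.4679183959961)
jig 0.57 [279.8, 131.4, 422.5, 298.2] [[0.45075497031211853, -0.1308899223804474], [0.45530983805656433, -0.24697482585906982], [0.6157408952713013, -0.24067994952201843], [0.6111860275268555, -0.124595046043396]] ((0.5332479476928711, -0.1857849359512329), (0.16055455803871155, 0.11617422848939896), 2.2469799518585205)
```

View pics/d.png

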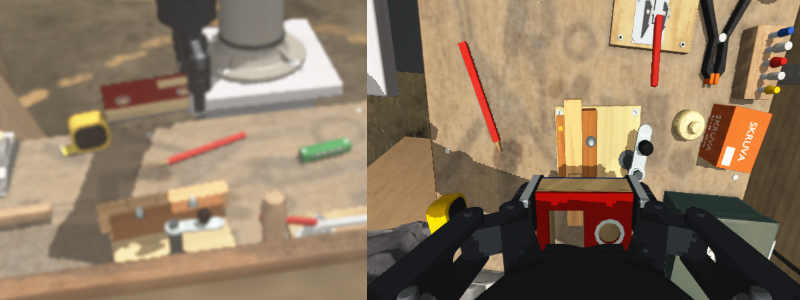

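>>> play_rows:
  commands:
    - [[1,0.3,-0.02,0,0],[1,0.5,-0.04,0,0],[1,0.7,-0.05,0,0],[1,0.9,-0.07,0,0],[1,1,-0.07,0,0],[1,1,-0.07,0,0],[1,1,-0.07,0,0]]

```text
clock: 6.3
tcp_pos: [0.4607, 0.0248, 0.2165]
orientation: [-2.11, -2.325, 0.004]
contact_force: [-0.2, -0.5, -2.4]
grip_width: 0.0587
gripper_force: 96.8
```

>>> play_rows:
  commands:
    - [[1,0,0,0,0],[1,0,0,0,0],[1,0,0,0,0],[1,0,0,0,0],[1,0,0,0,0],[1,0,0,0,0],[1,0,0,0,0],[1,0,0,0,0]]
  grip_force: 20

```text
clock: 6.97
tcp_pos: [0.4618, 0.0229, 0.2177]
orientation: [2.117, 2.321, 0.0]
contact_force: [-0.5, -0.3, -1.5]
grip_width: 0.0586
gripper_force: 96.8
```

```bash
python3 w.py w3 0.24; python3 -c "
from h import *
s=viewer.grab_frame('side');save('s3',s)
a=cv2.imread('pics/s3.png')[100:280,180:400];b=cv2.imread('pics/w3.png')
cv2.imwrite('pics/e.png',np.hstack([cv2.resize(a,(367,300)),cv2.resize(b,(433,300))]))"
```

```text
6.9667 [0.4618 0.0229 0.2177] toolx [-0.0918  0.9958  0.    ] grip 0.05858481839425475 F [-0.4558 -0.3327 -1.5327] j [-0.7303  0.1453  0.6088  2.0908 -0.1032  0.9338  0.0269]
template_center 0.58 [249.3, 231.5, 393.9, 336.3] [[0.4275566041469574, 0.03531137481331825], [0.43202200531959534, -0.013558407314121723], [0.49708786606788635, -0.007613141089677811], [0.4926224648952484, 0.04125664010643959]] ((0.4623222351074219, 0.013849116861820221), (0.0653369128704071, 0.049073364585638046), 5.220793724060059)
keeper_knob 0.3 [298.4, 291.4, 322.6, 327.7] [[0.4489234983921051, -0.07921790331602097], [0.45198699831962585, -0.12172947078943253], [0.4740639626979828, -0.12013854831457138], [0.47100046277046204, -0.07762698084115982]] ((0.46149373054504395, -0.09967822581529617), (0.022134223952889442, 0.04262181371450424), 4.121761322021484)
jig 0.74 [296.9, 289.8, 320.6, 329.3] [[0.446742445230484, -0.1118919625878334], [0.45165082812309265, -0.16525863111019135], [0.4792996346950531, -0.16271564364433289], [0.47439125180244446, -0.10934896767139435]] ((0.46302103996276855, -0.13730379939079285), (0.027765493839979172, 0.05359192192554474), 5.255007743835449)
```

View pics/e.png

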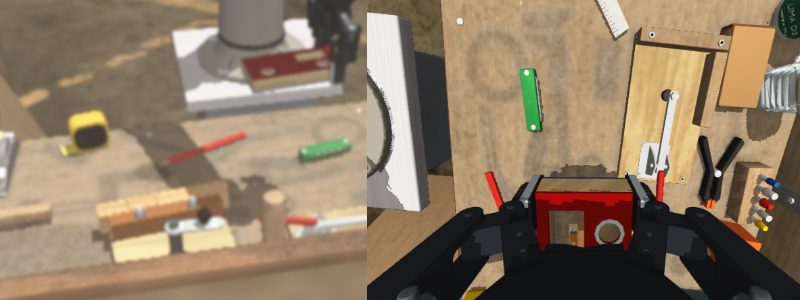

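>>> play_rows:
  commands:
    - [[1,0,0,0.2,0],[1,0,0,0.4,0],[-0.2,0,0,0.4,0],[-0.2,0,0,0.4,0]]
  grip_force: 20

```text
clock: 7.55
tcp_pos: [0.4603, 0.0225, 0.1368]
orientation: [-2.116, -2.319, 0.008]
contact_force: [0.9, -0.6, -1.2]
grip_width: 0.0582
gripper_force: 96.7
```

>>> play_rows:
  commands:
    - [[-0.3,0,0,0,0],[-0.3,0,0,0,0]]

```text
clock: 7.72
tcp_pos: [0.4635, 0.0232, 0.1398]
orientation: [2.116, 2.32, 0.005]
contact_force: [-0.3, 0.7, -1.3]
grip_width: 0.0587
gripper_force: 96.7
```

>>> play_rows:
  commands:
    - [[-0.34,0,0,0,0],[-0.34,0,0,0,0]]

```text
clock: 7.88
tcp_pos: [0.4629, 0.0233, 0.1393]
orientation: [2.116, 2.321, 0.005]
contact_force: [0.3, 0.7, -2.3]
grip_width: 0.0584
gripper_force: 96.7
```

>>> play_rows:
  commands:
    - [[-0.37,0,0,0,0],[1,0,0,0,0]]
  grip_force: 20

```text
clock: 8.05
tcp_pos: [0.4621, 0.0232, 0.1383]
orientation: [2.116, 2.321, 0.002]
contact_force: [-0.9, 0.1, -2.3]
grip_width: 0.0589
gripper_force: 85.7
```

>>> play_rows:
  commands:
    - [[-0.39,0,0,0,0],[1,0,0,0,0],[1,0,0,0,0]]
  grip_force: 20

```text
clock: 8.3
tcp_pos: [0.4618, 0.023, 0.1377]
orientation: [-2.117, -2.321, -0.0]
contact_force: [-0.9, -0.3, -1.2]
grip_width: 0.0595
gripper_force: 37.2
```

>>> play_rows:
  commands:
    - [[-0.395,0,0,0,0],[1,0,0,0,0],[1,0,0,0,0]]
  grip_force: 20

```text
clock: 8.55
tcp_pos: [0.4618, 0.023, 0.1376]
orientation: [-2.117, -2.321, 0.0]
contact_force: [-0.3, 0.3, -1.7]
grip_width: 0.0594
gripper_force: 37.2
```

```bash
python3 w.py w4 0.15|head -2; python3 -c "
from h import *
s=viewer.grab_frame('side');save('s4',s)
a=cv2.imread('pics/s4.png')[100:280,180:400];b=cv2.imread('pics/w4.png')
cv2.imwrite('pics/f.png',np.hstack([cv2.resize(a,(367,300)),cv2.resize(b,(433,300))]))"
```

```text
8.55 [0.4618 0.023  0.1376] toolx [-0.0919  0.9958 -0.    ] grip 0.05937978719308724 F [-0.3175  0.2507 -1.7035] j [-0.672   0.2849  0.5747  2.168  -0.2271  0.7457  0.1443]
template_center 0.84 [244.4, 231.1, 394.1, 336.0] [[0.42508646845817566, 0.03092019259929657], [0.4303424656391144, -0.02249876968562603], [0.5006909370422363, -0.015577014535665512], [0.49543496966362, 0.03784194588661194]] ((0.4628887176513672, 0.007671589031815529), (0.07068818062543869, 0.053676918148994446), 5.619381427764893)
```

View pics/f.png

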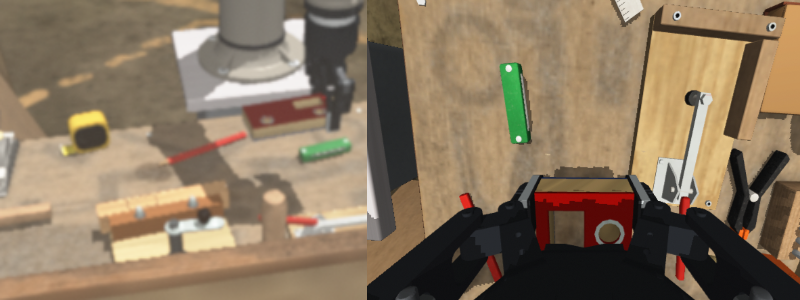

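>>> play_rows:
  commands:
    - [[-0.4,0,0,0,0],[-0.4,0,0,0,0],[1,0,0,0,0],[1,0,0,0,0]]
  grip_force: 20

```text
clock: 9.13
tcp_pos: [0.4618, 0.023, 0.1377]
orientation: [2.117, 2.321, 0.0]
contact_force: [-0.2, -0.0, -2.0]
grip_width: 0.0592
gripper_force: 37.2
```

```bash
python3 w.py w5 0.15|head -2
```

```text
9.1333 [0.4618 0.023  0.1377] toolx [-0.0919  0.9958  0.    ] grip 0.059164167079248695 F [-0.219  -0.0226 -1.9688] j [-0.6721  0.2847  0.5747  2.168  -0.227   0.7456  0.1442]
template_center 0.58 [245.2, 234.9, 396.3, 334.6] [[0.42552781105041504, 0.031043142080307007], [0.43037664890289307, -0.021889282390475273], [0.5007829070091248, -0.015439748764038086], [0.49593406915664673, 0.03749267756938934]] ((0.4631553590297699, 0.0078016966581344604), (0.07070101797580719, 0.05315404757857323), 5.233949184417725)
```

>>> play_rows:
  commands:
    - [[-0.41,0,0,0,0],[-0.41,0,0,0,0],[1,0,0,0,0]]
  grip_force: 20

```text
clock: 9.58
tcp_pos: [0.462, 0.023, 0.1378]
orientation: [2.117, 2.321, 0.0]
contact_force: [-0.5, -0.1, 1.3]
grip_width: 0.0495
gripper_force: 0.0
```

```bash
python3 w.py w6 0.15|head -2
```

```text
9.5833 [0.462  0.023  0.1378] toolx [-0.092   0.9958  0.    ] grip 0.04946092237275136 F [-0.5003 -0.0803  1.273 ] j [-0.6721  0.2846  0.5748  2.1677 -0.227   0.7456  0.1442]
template_center 0.87 [290.0, 166.9, 359.9, 303.5] [[0.4441816210746765, 0.0655461847782135], [0.44850999116897583, -0.0015291515737771988], [0.47845685482025146, 0.0004033222794532776], [0.47412848472595215, 0.06747865676879883]] ((0.461319237947464, 0.03297475352883339), (0.03000914677977562, 0.06721484661102295), 3.6921722888946533)
```

```bash
python3 w.py w7 0.022|head -2; python3 -c "
from h import *
s=viewer.grab_frame('side');save('s7',s);t=viewer.grab_frame('top')
print([ (viewer.trace(p,'template_center') or [{'rect':0}])[0]['rect'] for p in (s,t)])
a=cv2.imread('pics/s7.png')[100:280,180:400];b=cv2.imread('pics/w7.png')
cv2.imwrite('pics/g.png',np.hstack([cv2.resize(a,(367,300)),cv2.resize(b,(433,300))]))"
```

```text
9.7833 [0.4619 0.023  0.1378] toolx [-0.0921  0.9958  0.    ] grip 0.019433515495739767 F [ 0.6284  0.2124 -0.1716] j [-0.6721  0.2847  0.5747  2.1678 -0.227   0.7456  0.1443]
template_center 0.74 [289.0, 165.7, 359.7, 303.4] [[0.43139639496803284, 0.043276455253362656], [0.44097933173179626, -0.09090598672628403], [0.5013660192489624, -0.08659332990646362], [0.4917830526828766, 0.04758911579847336]] ((0.4663811922073364, -0.021658435463905334), (0.060540489852428436, 0.13452419638633728), 4.0849785804748535)
[[325.7, 199.0, 381.5, 227.1], [281.3, 197.5, 319.7, 221.0]]
```

View pics/g.png

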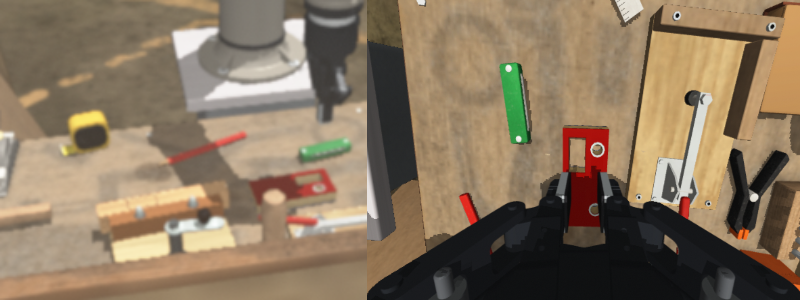

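>>> play_rows:
  commands:
    - [[-1,0.05,0,0,0],[-1,0.05,0,0,0],[-1,0.05,0,0,0],[-1,0.05,0,0,0],[-1,0.05,0,0.1,0],[-1,0.05,0,0.3,0],[-1,0.05,0,0.5,0],[-1,0.05,0,0.6,0],[-1,0.05,0,0.655,0],[-1,0.05,0,0.655,0]]

```text
clock: 11.02
tcp_pos: [0.4596, 0.0325, 0.005]
orientation: [-2.116, -2.319, 0.005]
contact_force: [-0.3, 0.5, -0.1]
grip_width: 0.0853
gripper_force: 0.0
```

>>> play_rows:
  commands:
    - [[1,0,0,0,0],[1,0,0,0,0],[1,0,0,0,0],[1,0,0,0,0],[1,0,0,0,0],[1,0,0,0,0]]
  grip_force: 20

```text
clock: 11.52
tcp_pos: [0.4622, 0.0331, 0.0082]
orientation: [2.116, 2.32, 0.004]
contact_force: [0.2, -0.4, 8.9]
grip_width: 0.0595
gripper_force: 22.3
```

>>> play_rows:
  commands:
    - [[1,0,0,-0.2,0],[1,0,0,-0.4,0],[1,0,0,-0.6,0],[1,0,0,-0.7,0],[1,0,0,-0.7,0],[1,0,0,-0.7,0],[1,0,0,-0.7,0]]
  grip_force: 20

```text
clock: 12.1
tcp_pos: [0.4601, 0.0333, 0.1462]
orientation: [-2.115, -2.321, 0.0]
contact_force: [-0.3, -0.5, -1.7]
grip_width: 0.0591
gripper_force: 23.2
```

```bash
python3 w.py w8 0.022|head -2; python3 -c "
from h import *
s=viewer.grab_frame('side');save('s8',s)
print([ (viewer.trace(p,'template_center') or [{'rect':0}])[0]['rect'] for p in (s,)])
a=cv2.imread('pics/s8.png')[100:280,180:400];b=cv2.imread('pics/w8.png')
cv2.imwrite('pics/i.png',np.hstack([cv2.resize(a,(367,300)),cv2.resize(b,(433,300))]))"
```

```text
12.1 [0.4601 0.0333 0.1462] toolx [-0.0926  0.9957  0.0006] grip 0.059056082346776013 F [-0.2571 -0.4829 -1.6604] j [-0.7252  0.2713  0.6087  2.1641 -0.2236  0.7665  0.1213]
template_center 0.78 [257.4, 221.1, 383.2, 329.7] [[0.40097513794898987, -0.002720543649047613], [0.41198477149009705, -0.12144786864519119], [0.5346242189407349, -0.1100754365324974], [0.5236145257949829, 0.008651889860630035]] ((0.46779966354370117, -0.05639798939228058), (0.1231655701994896, 0.11923669278621674), 5.297921657562256)
[0]
```

View pics/i.png

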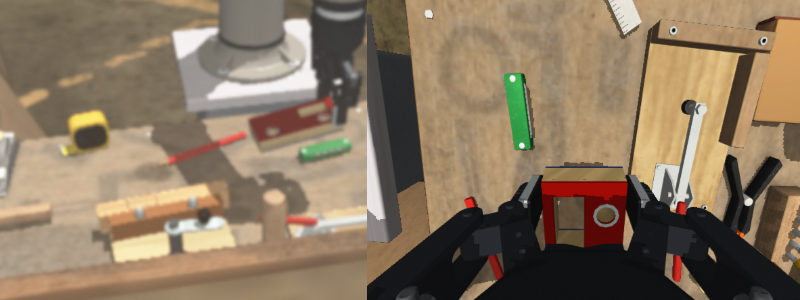

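>>> play_rows:
  commands:
    - [[1,0,0,-0.3,0],[1,0,0,-0.3,0],[1,0,0,-0.1,0],[1,0,0,-0.3,0],[1,0,0,-0.1,0],[1,0,0,-0.3,0],[1,0,0,-0.1,0],[1,0,0,-0.3,0],[1,0,0,-0.1,0],[1,0,0,-0.3,0],[1,0,0,-0.1,0],[1,0,0,-0.1,0]]

```text
clock: 13.4
tcp_pos: [0.459, 0.0331, 0.1636]
orientation: [-2.114, -2.321, 0.006]
contact_force: [-1.8, 0.8, -2.6]
grip_width: 0.0593
gripper_force: 23.8
```

```bash
cat > s.py <<'E'
from h import *
import sys
s=viewer.grab_frame('side');o=get_obs()
q=viewer.trace(s,'template_center');print(o['clock'],o['tcp_pos'],o['gripper_force'],[(a['score'],a['rect']) for a in q])
c=proj(s,o['tcp_pos']-[0,0,-.019]);u,v=int(c[0]),int(c[1])
im=s['pixels'][max(0,v-80):v+80,u-110:u+110].copy()
cv2.circle(im,(110,min(v,80)),2,(0,255,255),-1)
cv2.imwrite('pics/'+sys.argv[1]+'.png',cv2.cvtColor(cv2.resize(im,None,fx=2.5,fy=2.5,interpolation=2),cv2.COLOR_RGB2BGR))
# tilt from dominant direction of red mask
m=cv2.inRange(cv2.cvtColor(s['pixels'],cv2.COLOR_RGB2HSV),(0,120,50),(8,255,255))|cv2.inRange(cv2.cvtColor(s['pixels'],cv2.COLOR_RGB2HSV),(172,120,50),(180,255,255))
n,l,st,ce=cv2.connectedComponentsWithStats(m)
for i in range(1,n):
    if st[i,4]>80: print(st[i].tolist(),cv2.boxPoints(cv2.minAreaRect(np.argwhere(l==i)[:,::-1].astype(np.float32))).round().tolist())
E
python3 s.py s9
```

```text
13.45 [0.45901298 0.03255345 0.16474294] 23.87298971414566 [(0.9, [357.2, 152.2, 391.7, 208.0]), (0.65, [276.6, 227.6, 314.0, 244.2])]
[359, 171, 21, 33, 277] [[354.0, 198.0], [369.0, 169.0], [379.0, 174.0], [365.0, 203.0]]
[281, 179, 46, 19, 180] [[280.0, 194.0], [326.0, 178.0], [327.0, 182.0], [281.0, 198.0]]
[563, 198, 16, 15, 179] [[563.0, 198.0], [578.0, 198.0], [578.0, 212.0], [563.0, 212.0]]
```

>>> play_rows:
  commands:
    - [[1,0,0,-0.2,0],[1,0,0,0,0],[1,0,0,-0.2,0],[1,0,0,0,0],[1,0,0,-0.2,0],[1,0,0,0,0],[1,0,0,-0.2,0],[1,0,0,0,0],[1,0,0,-0.2,0],[1,0,0,0,0],[1,0,0,0,0],[1,0,0,0,0]]

```text
clock: 14.5
tcp_pos: [0.4603, 0.0326, 0.1666]
orientation: [-2.117, -2.32, 0.003]
contact_force: [0.3, -0.1, -1.2]
grip_width: 0.0591
gripper_force: 24.5
```

```bash
python3 s.py s10
```

```text
14.55 [0.46108092 0.03262839 0.16731892] 24.40572291612625 [(0.66, [360.3, 150.0, 391.1, 208.2])]
[364, 173, 17, 31, 216] [[361.0, 200.0], [371.0, 171.0], [380.0, 174.0], [371.0, 203.0]]
[281, 179, 46, 19, 179] [[280.0, 194.0], [326.0, 178.0], [327.0, 182.0], [281.0, 198.0]]
[563, 198, 16, 15, 177] [[563.0, 198.0], [578.0, 198.0], [578.0, 212.0], [563.0, 212.0]]
```

View pics/s10.png

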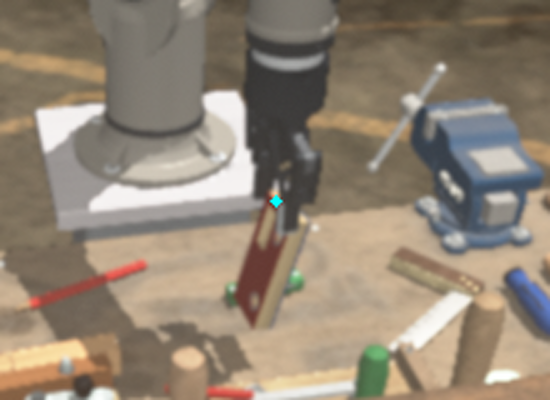

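>>> play_rows:
  commands:
    - [[1,-0.25,0,0,0],[1,-0.4,0,0,0],[1,-0.45,0,0,0],[1,-0.45,0,0,0],[1,-0.4,0,0,0],[1,-0.3,0,0,0],[1,-0.15,0,0,0],[1,0.05,0,0,0],[1,0.2,0,0,0],[1,0,0,0,0],[1,-0.2,0,0,0],[1,-0.3,0,0,0]]

```text
clock: 15.6
tcp_pos: [0.4673, -0.0285, 0.168]
orientation: [2.113, 2.322, 0.002]
contact_force: [0.0, -0.7, -2.4]
grip_width: 0.0587
gripper_force: 22.6
```

```bash
python3 s.py s11
```

```text
15.65 [ 0.46728884 -0.03198774  0.16823426] 22.538208067417145 [(0.91, [347.9, 157.3, 371.4, 211.0])]
[281, 179, 46, 19, 179] [[280.0, 195.0], [326.0, 178.0], [327.0, 182.0], [281.0, 198.0]]
[349, 178, 11, 23, 144] [[348.0, 199.0], [352.0, 177.0], [359.0, 178.0], [356.0, 201.0]]
[563, 198, 16, 15, 176] [[563.0, 198.0], [578.0, 198.0], [578.0, 212.0], [563.0, 212.0]]
```

>>> play_rows:
  commands:
    - [[1,0.02,0,0,0],[1,0.08,0,0,0],[1,0.2,0,0,0],[1,0.35,0,0,0],[1,0.5,0,0,0],[1,0.3,0,0,0],[1,0.1,0,0,0],[1,0.02,0,0,0],[1,0,0,0,0],[1,0,0,0,0]]

```text
clock: 16.53
tcp_pos: [0.4666, -0.0262, 0.1671]
orientation: [-2.117, -2.321, -0.001]
contact_force: [0.5, -0.0, -2.2]
grip_width: 0.0587
gripper_force: 22.7
```

```bash
cat >> s.py <<'E'
# fit: tilt th (bottom toward -y for +), pivot d from centre along template
from scipy.optimize import minimize
M=R.from_rotvec(o['orientation']).as_matrix();jx,jy=M[:,1],M[:,0];T=q[0]['pixels']
def sil(th,d,dz):
    e=np.array([0,0,1])*np.cos(th)+jy*np.sin(th); n=np.cross(jx,e)
    c=o['tcp_pos']+[0,0,.017+dz]-d*e
    P=np.array([proj(s,c+a*.03*jx+b*.065*e+g*.011*n) for a in(-1,1) for b in(-1,1) for g in(-1,1)])
    k=np.zeros(T.shape,np.uint8);cv2.fillConvexPoly(k,cv2.convexHull((P*16).astype(np.int32)),1,shift=4);return k>0
best=max(((( sil(t,d,0)&T).sum()/(sil(t,d,0)|T).sum(),np.degrees(t),d) for t in np.radians(range(-30,95,3)) for d in (.045,.055,.065)))
print('IoU,tilt,d',best)
E
python3 s.py s12
```

```text
16.5833 [ 0.46657685 -0.02528204  0.16691472] 22.75494486093521 [(0.85, [349.2, 160.9, 369.5, 210.9])]
[281, 179, 46, 19, 179] [[280.0, 195.0], [326.0, 178.0], [327.0, 182.0], [281.0, 198.0]]
[354, 178, 7, 21, 107] [[354.0, 178.0], [360.0, 178.0], [360.0, 198.0], [354.0, 198.0]]
[563, 198, 16, 15, 177] [[563.0, 198.0], [578.0, 198.0], [578.0, 212.0], [563.0, 212.0]]
IoU,tilt,d (np.float64(0.5974304068522484), np.float64(-6.000000000000001), 0.065)
```

>>> play_rows:
  commands:
    - [[1,0.03,0,0.02,0],[1,0.08,0,0.06,0],[1,0.15,0,0.1,0],[1,0.22,0,0.15,0],[1,0.28,0,0.19,0],[1,0.32,0,0.22,0],[1,0.34,0,0.24,0],[1,0.35,0,0.26,0],[1,0.35,0,0.26,0]]

```text
clock: 17.38
tcp_pos: [0.4611, 0.0428, 0.1154]
orientation: [2.116, 2.321, 0.001]
contact_force: [-1.7, -1.1, 7.2]
grip_width: 0.0587
gripper_force: 25.2
```

```bash
python3 s.py s13
```

```text
17.4333 [0.46102275 0.04254203 0.11536394] 25.203154385089874 [(0.65, [374.0, 166.1, 395.8, 220.7])]
[281, 179, 46, 19, 176] [[280.0, 194.0], [326.0, 178.0], [327.0, 182.0], [281.0, 198.0]]
[377, 189, 9, 20, 126] [[376.0, 208.0], [378.0, 189.0], [386.0, 190.0], [383.0, 209.0]]
[563, 198, 16, 15, 177] [[563.0, 198.0], [578.0, 198.0], [578.0, 212.0], [563.0, 212.0]]
IoU,tilt,d (np.float64(0.639821029082774), np.float64(-6.000000000000001), 0.065)
```

View pics/s13.png

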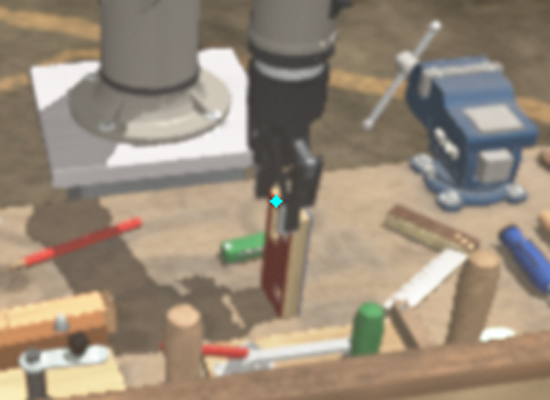

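>>> play_rows:
  commands:
    - [[1,-0.06,0,0.01,0],[1,-0.12,0,0.015,0],[1,-0.17,0,0.02,0],[1,-0.23,0,0.035,0],[1,-0.28,0,0.05,0],[1,-0.33,0,0.07,0],[1,-0.33,0,0.07,0]]

```text
clock: 18.07
tcp_pos: [0.4661, -0.025, 0.1004]
orientation: [2.12, 2.317, -0.001]
contact_force: [-0.2, -0.6, 2.3]
grip_width: 0.0588
gripper_force: 22.8
```

```bash
python3 s.py s14
```

```text
18.1167 [ 0.46621342 -0.02413298  0.1006725 ] 23.042517006397247 [(0.78, [362.3, 183.4, 387.7, 222.3])]
[281, 179, 46, 19, 181] [[280.0, 195.0], [326.0, 178.0], [327.0, 182.0], [281.0, 198.0]]
[563, 198, 16, 15, 176] [[563.0, 198.0], [578.0, 198.0], [578.0, 212.0], [563.0, 212.0]]
IoU,tilt,d (np.float64(0.36306729264475746), np.float64(-29.999999999999996), 0.065)
```

>>> play_rows:
  commands:
    - [[1,-0.05,0,0.025,0],[1,-0.1,0,0.06,0],[1,-0.145,0,0.095,0],[1,-0.19,0,0.14,0],[1,-0.23,0,0.18,0],[1,-0.265,0,0.225,0],[1,-0.295,0,0.275,0],[1,-0.32,0,0.325,0],[1,-0.34,0,0.37,0],[1,-0.355,0,0.42,0],[1,-0.36,0,0.44,0],[1,-0.36,0,0.44,0]]

```text
clock: 19.17
tcp_pos: [0.4724, -0.0945, 0.0119]
orientation: [-2.117, -2.32, 0.001]
contact_force: [-0.3, -0.5, -0.0]
grip_width: 0.0591
gripper_force: 22.1
```

```bash
python3 s.py s15
```

```text
19.2167 [ 0.47254128 -0.09438603  0.01239786] 21.909350523364992 [(0.62, [341.2, 200.4, 380.8, 221.5]), (0.34, [239.4, 208.2, 322.1, 256.6]), (0.17, [125.5, 218.1, 213.7, 248.3])]
[281, 183, 36, 15, 139] [[280.0, 195.0], [316.0, 182.0], [317.0, 186.0], [281.0, 198.0]]
[563, 198, 16, 15, 179] [[563.0, 198.0], [578.0, 198.0], [578.0, 212.0], [563.0, 212.0]]
IoU,tilt,d (np.float64(0.0), np.float64(93.0), 0.065)
```

Nearly flat. Release, go up, and look.

>>> play_rows:
  commands:
    - [[-1,0,0,0,0],[-1,0,0,0,0],[-1,0,0,0,0],[-1,0,0,0,0],[-1,0,0,-0.1,0],[-1,0,0,-0.3,0],[-1,0,0,-0.5,0],[-1,0,0,-0.7,0],[-1,0,0,-0.8,0],[-1,0,0,-0.8,0]]

```text
clock: 20.1
tcp_pos: [0.4755, -0.0949, 0.1771]
orientation: [2.113, 2.317, 0.01]
contact_force: [0.6, 0.5, -1.4]
grip_width: 0.0855
gripper_force: 0.0
```

```bash
python3 w.py w16 0.022
```

```text
20.1 [ 0.4755 -0.0949  0.1771] toolx [-0.0918  0.9958  0.0005] grip 0.08550792444834084 F [ 0.5684  0.5431 -1.4292] j [-0.5618  0.2767  0.7514  2.0975 -0.2549  0.8478  0.4315]
template_center 0.84 [283.0, 31.2, 349.3, 179.5] [[0.4290705919265747, 0.03733939677476883], [0.44212913513183594, -0.09165454655885696], [0.501684844493866, -0.08562550693750381], [0.48862630128860474, 0.04336843639612198]] ((0.46537771821022034, -0.024143055081367493), (0.05986009165644646, 0.1296532303094864), 5.78056526184082)
keeper_knob 0.8 [408.8, 299.0, 430.6, 333.2] [[0.5610708594322205, -0.20060497522354126], [0.5706955790519714, -0.2017194628715515], [0.5741950869560242, -0.17149785161018372], [0.5645703673362732, -0.17038336396217346]] ((0.5676329731941223, -0.1860514134168625), (0.03042355738580227, 0.009688979014754295), 83.39481353759766)
jig 0.57 [289.8, 213.2, 426.4, 339.0] [[0.4490000605583191, -0.12188198417425156], [0.4579245448112488, -0.2603706419467926], [0.5988480448722839, -0.2512892186641693], [0.5899235606193542, -0.11280056834220886]] ((0.5239240527153015, -0.18658560514450073), (0.14121581614017487, 0.13877591490745544), 3.6871609687805176)
```

View pics/w16.png

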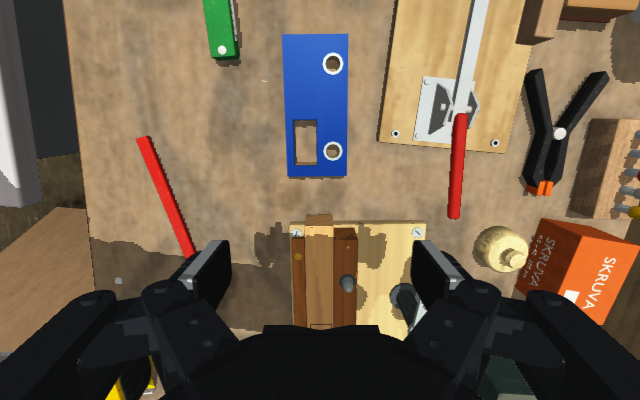

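```bash
python3 - <<'E'
from h import *
np.set_printoptions(precision=4,suppress=True)
w=viewer.grab_frame('wrist')
def rings(png,o,boxes,z,tag):
    hsv=cv2.cvtColor(cv2.imread(png),cv2.COLOR_BGR2HSV)
    out=[]
    for u,v,rad in boxes:
        s=hsv[v-rad:v+rad+1,u-rad:u+rad+1]
        m=((s[...,1]<80)&(s[...,2]>100)).astype(np.uint8)
        n,l,st,_=cv2.connectedComponentsWithStats(m); k=1+st[1:,4].argmax()
        c,(a,b),_=cv2.fitEllipse(cv2.convexHull(np.argwhere(l==k)[:,::-1].astype(np.float32)))
        P=atz(w,c[0]+u-rad,c[1]+v-rad,z,o); print(tag,c[0]+u-rad,c[1]+v-rad,a,b,P);out.append(P[:2])
    d=out[0]-out[1];y=d/np.linalg.norm(d);x=np.array([y[1],-y[0]])
    print(tag,'len',np.linalg.norm(d),'yaw',np.degrees(np.arctan2(x[1],x[0])),'center',(out[0]+out[1])/2-.016*x)
o1=dict(tcp_pos=np.array([.4985,-.1849,.2316]),orientation=np.array([2.117,2.317,-.003]))
o2=dict(tcp_pos=np.array([.4755,-.0949,.1771]),orientation=np.array([2.113,2.317,.010]))
rings('pics/w1.png',o1,[(333,184,13),(333,255,13)],.072,'seat')
rings('pics/w16.png',o2,[(333,63,16),(333,151,16)],.022,'now')
print(get_obs()['tcp_pos'],get_obs()['orientation'])
E
```

```text
seat 333.01845359802246 184.44557189941406 17.038381576538086 17.859432220458984 [ 0.5117 -0.1877  0.072 ]
seat 332.9827013015747 255.3957986831665 15.042862892150879 16.35635757446289 [ 0.5197 -0.2674  0.072 ]
seat len 0.0801336511931112 yaw 5.728149966632513 center [ 0.4997 -0.2291]
now 332.475567817688 63.15489387512207 19.88939666748047 21.976104736328125 [0.4774 0.0175 0.022 ]
now 332.43455600738525 150.6856460571289 18.420467376708984 18.695823669433594 [ 0.4855 -0.0621  0.022 ]
now len 0.07996809649260665 yaw 5.800301227958346 center [ 0.4655 -0.0239]
[ 0.4717 -0.0942  0.1716] [-2.1154 -2.3203  0.0025]
```

```bash
cat > rg.py <<'E'
from h import *
np.set_printoptions(precision=4,suppress=True)
def run(guess,z,sz,thr=(80,100)):
    o=get_obs();w=viewer.grab_frame('wrist')
    hsv=cv2.cvtColor(w['pixels'],cv2.COLOR_RGB2HSV);out=[]
    print(o['tcp_pos'],o['orientation'])
    for g in guess:
        u,v=proj(w,np.array([*g,z]),o).round().astype(int);s=hsv[max(v-sz,0):v+sz+1,u-sz:u+sz+1];v0=max(v-sz,0)
        m=((s[...,1]<thr[0])&(s[...,2]>thr[1])).astype(np.uint8)
        n,l,st,_=cv2.connectedComponentsWithStats(m)
        k=1+st[1:,4].argmax();c,ab,_=cv2.fitEllipse(cv2.convexHull(np.argwhere(l==k)[:,::-1].astype(np.float32)))
        P=atz(w,c[0]+u-sz,c[1]+v0,z,o);print((u,v),c[0]+u-sz,c[1]+v0,ab,P);out.append(P[:2])
    if len(out)==2:
        d=out[0]-out[1];y=d/np.linalg.norm(d);x=np.array([y[1],-y[0]])
        print('len',np.linalg.norm(d),'yaw',np.degrees(np.arctan2(x[1],x[0])),'center',(out[0]+out[1])/2-.016*x)
    return w,o
E
python3 - <<'E'
from rg import *
w,o=run([(.4774,.0175),(.4855,-.0621)],.022,16)
save('w17',w)
# pin left expected from seat centre
p=np.array([.4997,-.2291])+.016*np.array([.995,.0998])+.040*np.array([-.0998,.995]);print('pinL',p,proj(w,np.array([*p,.0655]),o))
im=w['pixels'];
u,v=proj(w,np.array([*p,.0655]),o).round().astype(int)
g=cv2.cvtColor(im,cv2.COLOR_RGB2HSV)[v-12:v+13:2,u-14:u+15:2]
print(g[...,1]);print(g[...,2])
E
```

```text
[ 0.4717 -0.0942  0.1716] [-2.1154 -2.3203  0.0025]
(np.int64(339), np.int64(63)) 338.77482414245605 63.29174613952637 (20.369956970214844, 22.09143829345703) [0.4774 0.0175 0.022 ]
(np.int64(338), np.int64(152)) 338.2824401855469 152.51363563537598 (18.556211471557617, 19.108766555786133) [ 0.4855 -0.0621  0.022 ]
len 0.08009823208635414 yaw 5.814119448233637 center [ 0.4656 -0.0239]
pinL [ 0.5116 -0.1877] [354.1743 294.2388]
[[185 184 187  11  20  17  15  21  17  20  17 186 107 106 107]
 [184 187 161  21  18  19  18  21  21  17  21 171 107 108 110]
 [186 187 137  21  21  13  15  17  21  20  26 180 119 111 110]
 [184 185 184  20  18  15  16  17  22  23  10 174 120 121 110]
 [184 185 186 111  16  16  15  17  17  18 165 165 119 123 114]
 [184 184 188 185 134  14  14  15  16  14 181 166 120 121 121]
 [182 184 185 183 188  28  17  16  18  46 187 165 120 117 119]
 [186 184 185 183 186 182  77  11  72 183 185 148 120 119 119]
 [184 186 183 187 188 189 186 185 186 187 187 148 118 119 118]
 [185 184 184 190 186 185 183 183 185 187 186 149 118 119 119]
 [185 184 187 187 183 187 185 185 186 1
[... 270 characters left out ...]
0 228]
 [100 101  80  49  72  81  87  92  87  76  50 147 133 222 228]
 [100 102 104  50  69  86  98 105 103  88  49 133 134 133 228]
 [100 102 103  71  62  97 105 107 107  98  88  94 133 133 211]
 [101 101 102  99  80  93 106 120 110  94  89  92 134 133 131]
 [101 101 102  99  92  83 120 127 126  88  90  88 134 133 131]
 [100 101 102  99  92 105  96 119 110  99  91 100 134 133 129]
 [101 100 103  98  92 104 107 102 100  97  90  98 134 133 128]
 [ 98 100 101  98  92 105 107 103  99  97  89  96 134 133 129]
 [ 98 100 101  97  92 105 105 102 100  97  91  87 135 132 129]
 [ 98 101 101  98  92 105 104 102 100  97  91 104 133 132 129]
 [ 98 100 101  98  92 105 105 103 100  97  92 103 133 131 139]]
```

>>> play_rows:
  commands:
    - [[-1,0.2,0,0,-0.006],[-1,0.373,0.002,0.1,-0.006],[-1,0.373,0.002,0.25,-0.006],[-1,0.373,0.002,0.45,-0.006],[-1,0.373,0.002,0.65,-0.006],[-1,0.373,0.002,0.78,-0.006],[-1,0.373,0.002,0.825,-0.006],[-1,0.373,0.002,0.825,-0.006],[-1,0.373,0.002,0.825,-0.006]]
  grip_force: 60

```text
clock: 21.15
tcp_pos: [0.4662, -0.0208, 0.0078]
orientation: [-2.107, -2.33, 0.001]
contact_force: [0.7, -0.1, -0.0]
grip_width: 0.0853
gripper_force: 0.0
```

>>> play_rows:
  commands:
    - [[1,0,0,0,0],[1,0,0,0,0],[1,0,0,0,0],[1,0,0,0,0],[1,0,0,0,0],[1,0,0,0,0],[1,0,0,0,0]]
  grip_force: 60

```text
clock: 21.73
tcp_pos: [0.4673, -0.0201, 0.0095]
orientation: [2.105, 2.33, 0.004]
contact_force: [-2.1, 0.1, 10.9]
grip_width: 0.0578
gripper_force: 62.1
```

>>> play_rows:
  commands:
    - [[1,0,0,-0.05,0],[1,0,0,-0.15,0],[1,0,0,-0.3,0],[1,0,0,-0.45,0],[1,0,0,-0.6,0],[1,0,0,-0.65,0],[1,0,0,-0.65,0],[1,0,0,-0.65,0]]

```text
clock: 22.4
tcp_pos: [0.4662, -0.0195, 0.138]
orientation: [2.105, 2.332, 0.003]
contact_force: [0.2, 0.6, -2.3]
grip_width: 0.058
gripper_force: 66.1
```

```bash
python3 w.py w18 0.155|head -2; python3 - <<'E'
from rg import *
o=get_obs();t=o['tcp_pos'];M=R.from_rotvec(o['orientation']).as_matrix()
# hole A (jig +y end) relative: centre = tcp-.004*x
h=t-.004*M[:,0]+.016*M[:,1]+.04*M[:,0]
for z in (t[2]+.025,t[2]+.028):
    w,o=run([h[:2]],z,18)
np.save('x.npy',0)
print('rel (toolx,tooly) expected .036,.016')
E
```

```text
22.4 [ 0.4662 -0.0195  0.138 ] toolx [-0.1023  0.9948  0.0011] grip 0.0580399246456473 F [ 0.1807  0.6059 -2.2698] j [-0.69    0.3168  0.718   2.1654 -0.3051  0.7564  0.3301]
template_center 0.8 [249.6, 121.1, 394.5, 330.5] [[0.4308578670024872, 0.03941615670919418], [0.44021013379096985, -0.057792097330093384], [0.49822375178337097, -0.05221070349216461], [0.4888714849948883, 0.044997550547122955]] ((0.4645408093929291, -0.006397273391485214), (0.058281466364860535, 0.09765709936618805), 5.495416641235352)
[ 0.4651 -0.0202  0.1365] [-2.1049 -2.3302  0.0036]
(np.int64(360), np.int64(191)) 359.59304428100586 187.35601806640625 (28.99933433532715, 39.84296798706055) [0.4769 0.0188 0.1615]
[ 0.4653 -0.0204  0.1366] [-2.1053 -2.3301  0.0035]
(np.int64(361), np.int64(193)) 360.1700782775879 188.45856094360352 (26.532358169555664, 38.68342208862305) [0.4769 0.0189 0.1645]
rel (toolx,tooly) expected .036,.016
```

```bash
python3 - <<'E'
from rg import *
o=get_obs();t=o['tcp_pos'];M=R.from_rotvec(o['orientation']).as_matrix()
h=t-.004*M[:,0]+.016*M[:,1]+.04*M[:,0];z=t[2]+.0125
w,o=run([h[:2]],z,18)
hsv=cv2.cvtColor(w['pixels'],cv2.COLOR_RGB2HSV)
u,v=proj(w,np.array([*h[:2],z]),o).round().astype(int)
s=hsv[v-24:v+25,u-24:u+25]
m=((s[...,1]<80)&(s[...,2]>100))
for r_ in m[::2]: print(''.join('#' if a else '.' for a in r_))
b=(s[...,0]>100)&(s[...,0]<130)&(s[...,1]>120)
print()
for r_ in b[::2]: print(''.join('b' if a else '.' for a in r_))
E
```

```text
[ 0.4655 -0.0204  0.1367] [-2.1054 -2.3303  0.0032]
(np.int64(357), np.int64(184)) 356.79273414611816 182.85829162597656 (40.074462890625, 42.1450080871582) [0.4777 0.0177 0.1492]
.................................................
.................................................
.................###############.................
.............########################............
...........############################..........
.........########..............##########........
.......########...................#########......
.....########.......................#######......
.....######....................#......######.....
....#######....................#......######.....
...#######....................#........######....
...#######..................#..........######....
...#########..............##...........######....
...#######...#######.####.............######.....
....######............................######.....
.....######..........................######......
.....########.......................######.......
......########...................#########.......
........########.#..
[... 880 characters left out ...]

bbb...........................................bbb
bb............................................bbb
bbb..........................................bbbb
bbbb........................................bbbbb
bbbb........................................bbbbb
bbbbb......................................bbbbbb
bbbbbb....................................bbbbbbb
bbbbbbbb......................b.........bbbbbbbbb
bbbbbbbbbb............................bbbbbbbbbbb
bbbbbbbbbbbb.......................bbbbbbbbbbbbbb
bbbbbbbbbbbbbbbbb..............bbbbbbbbbbbbbbbbbb
bbbbbbbbbbbbbbbbbbbbbbbbbbbbbbbbbbbbbbbbbbbbbbbbb
bbbbbbbbbbbbbbbbbbbbbbbbbbbbbbbbbbbbbbbbbbbbbbbbb
bbbbbbbbbbbbbbbbbbbbbbbbbbbbbbbbbbbbbbbbbbbbbbbbb
```

>>> play_rows:
  commands:
    - [[1,-0.1,0.01,0,0],[1,-0.25,0.02,0,0],[1,-0.4,0.03,0,0],[1,-0.55,0.04,0,0],[1,-0.7,0.05,0,0],[1,-0.85,0.06,0,0],[1,-0.98,0.065,0,0],[1,-1,0.065,0,0],[1,-1,0.065,0,0],[1,-1,0.065,0,0]]

```text
clock: 23.58
tcp_pos: [0.4989, -0.2173, 0.137]
orientation: [-2.105, -2.33, 0.001]
contact_force: [0.1, 1.4, -1.2]
grip_width: 0.0578
gripper_force: 66.1
```

```bash
python3 - <<'E'
from rg import *
import time
for i in range(3):
    w=viewer.grab_frame('wrist') if i else None
    o=get_obs();print(o['clock'],o['tcp_pos'],o['orientation'])
t=o['tcp_pos'];M=R.from_rotvec(o['orientation']).as_matrix()
h=t-.0034*M[:,0]+.016*M[:,1]+.04*M[:,0]
w,o=run([h[:2]],t[2]+.0125,24)
t=o['tcp_pos'];P=np.array([.5116,-.1877])-.03665*M[:2,0]-.01604*M[:2,1]
d=np.array([*P,0])-[t[0],t[1],0];print('to go units',(M.T@d)/.2)
E
```

```text
23.5833 [ 0.4989 -0.2173  0.137 ] [-2.1054 -2.3296  0.0006]
23.6333 [ 0.4991 -0.2165  0.1371] [-2.1036 -2.331   0.0001]
23.6833 [ 0.4993 -0.2161  0.1372] [-2.1026 -2.3321 -0.0003]
[ 0.4993 -0.2161  0.1372] [-2.1026 -2.3321 -0.0003]
(np.int64(357), np.int64(183)) 356.5028877258301 182.71446990966797 (40.220951080322266, 42.270477294921875) [ 0.5113 -0.178   0.1497]
to go units [-0.0483 -0.0043 -0.0001]
```

>>> play_rows:
  commands:
    - [[1,-0.03,-0.003,0.05,0.002],[1,-0.047,-0.004,0.12,0.002],[1,-0.048,-0.004,0.18,0.002],[1,-0.048,-0.004,0.24,0.002],[1,-0.048,-0.004,0.26,0.002],[1,-0.048,-0.004,0.26,0.002],[1,-0.048,-0.004,0.26,0.002],[1,-0.048,-0.004,0.26,0.002],[1,-0.048,-0.004,0.26,0.002],[1,-0.048,-0.004,0.26,0.002]]

```text
clock: 24.57
tcp_pos: [0.4999, -0.2275, 0.0862]
orientation: [2.109, 2.327, 0.001]
contact_force: [0.6, -0.7, -1.4]
grip_width: 0.0578
gripper_force: 66.0
```

```bash
cat > g.py <<'E'
from rg import *
o=get_obs();t=o['tcp_pos'];M=R.from_rotvec(o['orientation']).as_matrix()
print(o['clock'],'yaw',np.degrees(np.arctan2(M[1,1],M[0,1])),'F',o['contact_force'])
h=t+.0366*M[:,0]+.016*M[:,1]
w,o=run([h[:2]],t[2]+.0125,24)
t=o['tcp_pos'];P=np.array([.5116,-.1877])-.03665*M[:2,0]-.01604*M[:2,1]
d=np.array([*P,0])-[t[0],t[1],0];print('to go units',(M.T@d)/.2)
E
python3 g.py
```

```text
24.5667 yaw 5.643194920133431 F [ 0.5686 -0.6837 -1.3507]
[ 0.4999 -0.2275  0.0862] [2.1088 2.3275 0.0009]
(np.int64(357), np.int64(183)) 356.5013999938965 182.6888599395752 (40.24592971801758, 42.2512321472168) [ 0.5121 -0.1895  0.0987]
to go units [ 0.0093 -0.0026 -0.    ]
```

>>> play_rows:
  commands:
    - [[1,0.008,-0.002,0,0],[1,0.008,-0.002,0,0],[1,0.008,-0.002,0.01,0],[1,0.008,-0.002,0.02,0],[1,0.008,-0.002,0.03,0]]

```text
clock: 25.03
tcp_pos: [0.499, -0.2258, 0.0795]
orientation: [-2.109, -2.328, -0.0]
contact_force: [-0.4, -0.2, -1.7]
grip_width: 0.0579
gripper_force: 66.1
```

```bash
python3 g.py
```

```text
25.0333 yaw 5.642194526352388 F [-0.4354 -0.2322 -1.6827]
[ 0.499  -0.2258  0.0795] [-2.1094 -2.3281 -0.0001]
(np.int64(357), np.int64(183)) 356.51306915283203 182.7286033630371 (40.13858413696289, 42.28571319580078) [ 0.5112 -0.1878  0.092 ]
to go units [0.0003 0.0012 0.    ]
```

Aligned. Descend slowly.

>>> play_rows:
  commands:
    - [[1,0,0.001,0.015,0],[1,0,0.001,0.03,0],[1,0,0.001,0.045,0],[1,0,0.001,0.06,0],[1,0,0.001,0.07,0],[1,0,0.001,0.08,0],[1,0,0.001,0.08,0]]

```text
clock: 25.67
tcp_pos: [0.499, -0.2258, 0.0632]
orientation: [-2.109, -2.328, 0.001]
contact_force: [0.6, 0.0, -0.5]
grip_width: 0.0582
gripper_force: 66.1
```

```bash
python3 g.py
```

```text
25.6667 yaw 5.636990622857602 F [ 0.5589  0.0318 -0.4686]
[ 0.499  -0.2258  0.0632] [-2.1091 -2.3275  0.0005]
(np.int64(357), np.int64(183)) 356.51306915283203 182.7286033630371 (40.13858413696289, 42.28571319580078) [ 0.5111 -0.1877  0.0757]
to go units [ 0.      0.0014 -0.    ]
```

>>> play_rows:
  commands:
    - [[1,0,0,0.01,0],[1,0,0,0.018,0],[1,0,0,0.022,0],[1,0,0,0.022,0]]

```text
clock: 26.05
tcp_pos: [0.4994, -0.2259, 0.0599]
orientation: [-2.11, -2.328, -0.001]
contact_force: [-2.0, 1.6, 6.5]
grip_width: 0.0576
gripper_force: 66.9
```

>>> play_rows:
  commands:
    - [[-1,0,0,0,0],[-1,0,0,0,0],[-1,0,0,0,0],[-1,0,0,0,0],[-1,0,0,0,0],[-1,0,0,-0.1,0],[-1,0,0,-0.3,0],[-1,0,0,-0.5,0],[-1,0,0,-0.7,0],[-1,0,0,-0.85,0],[-1,0,0,-0.85,0],[-1,0,0,-0.85,0]]

```text
clock: 27.05
tcp_pos: [0.5003, -0.2262, 0.231]
orientation: [2.107, 2.326, 0.004]
contact_force: [-0.4, 0.2, -0.7]
grip_width: 0.0853
gripper_force: 0.0
```

```bash
python3 - <<'E'
from rg import *
c=np.array([.4997,-.2291]);x=np.array([.995,.0998]);y=np.array([-.0998,.995])
w,o=run([c+.016*x+.04*y,c+.016*x-.04*y],.072,16);save('w20',w)
print(o['clock'])
q=viewer.trace(w,'keeper_knob')
hsv=cv2.cvtColor(w['pixels'],cv2.COLOR_RGB2HSV)
print([(a['score'],a['rect']) for a in q])
print('tracecentre',[ (atz(w,*(np.argwhere(a['pixels'])[:,::-1].mean(0)),.085,o)) for a in q])
# dark blob (knob) in the rect
l,t,r_,b=map(int,q[0]['rect']);s=hsv[t:b,l:r_,2]; m=(s<45).astype(np.uint8)
n,L,st,ce=cv2.connectedComponentsWithStats(m)
for i in range(1,n):
    if st[i,4]>30: print('dark',st[i],atz(w,ce[i][0]+l,ce[i][1]+t,.098,o))
piv=c+.085*x;print('pivot',piv)
E
```

```text
[ 0.5003 -0.2262  0.231 ] [2.1072 2.3259 0.004 ]
(np.int64(335), np.int64(145)) 334.93807792663574 145.19431686401367 (18.131563186645508, 18.570459365844727) [ 0.5114 -0.1882  0.072 ]
(np.int64(334), np.int64(221)) 333.98555278778076 221.04718589782715 (16.09012222290039, 17.13636016845703) [ 0.5192 -0.2678  0.072 ]
len 0.07993250749523517 yaw 5.602410905483665 center [ 0.4994 -0.2296]
27.05
[(0.69, [388.8, 115.3, 431.6, 196.8])]
tracecentre [array([ 0.5841, -0.1903,  0.085 ])]
dark [ 19  21  23  20 358] [ 0.5853 -0.1786  0.098 ]
dark [  0  52   8  18 101] [ 0.5645 -0.2069  0.098 ]
pivot [ 0.5843 -0.2206]
```

>>> play_rows:
  commands:
    - [[0.1,0.1,0.2,0,0],[0.1,0.195,0.4,0,0],[0.1,0.195,0.446,0,0],[0.1,0.195,0.446,0,0],[0.1,0.195,0.446,0.15,0],[0.1,0.195,0.446,0.3,0],[0.1,0.195,0.446,0.45,0],[0.1,0.195,0.446,0.6,0],[0.1,0.195,0.446,0.69,0],[0.1,0.195,0.446,0.73,0],[0.1,0.195,0.446,0.73,0],[0.1,0.195,0.446,0.73,0]]
  grip_force: 20

```text
clock: 28.15
tcp_pos: [0.5837, -0.1788, 0.0831]
orientation: [-2.11, -2.327, 0.002]
contact_force: [0.4, 0.3, 0.4]
grip_width: 0.0382
gripper_force: 0.0
```

>>> play_rows:
  commands:
    - [[1,0,0,0,0],[1,0,0,0,0],[1,0,0,0,0],[1,0,0,0,0],[1,0,0,0,0]]
  grip_force: 20

```text
clock: 28.57
tcp_pos: [0.5853, -0.1787, 0.0846]
orientation: [2.108, 2.326, 0.002]
contact_force: [-0.1, -0.4, 6.7]
grip_width: 0.0174
gripper_force: 20.0
```

>>> play_rows:
  commands:
    - [[1,0,-0.03,0,0],[1,-0.001,-0.0625,0,0],[1,-0.008,-0.094,0,0],[1,-0.021,-0.122,0,0],[1,-0.037,-0.149,0,0],[1,-0.0575,-0.1735,0,0],[1,-0.082,-0.194,0,0],[1,-0.1075,-0.2115,0,0],[1,-0.13,-0.222,0,0],[1,-0.156,-0.2305,0,0],[1,-0.18,-0.235,0,0],[1,-0.208,-0.237,0,0]]

```text
clock: 29.57
tcp_pos: [0.5431, -0.2217, 0.0842]
orientation: [-2.105, -2.331, -0.007]
contact_force: [1.2, 6.9, 7.7]
grip_width: 0.0176
gripper_force: 21.5
```

>>> play_rows:
  commands:
    - [[1,-0.01,0,0,0],[1,-0.02,0,0,0],[1,-0.025,0,0,0],[1,-0.025,0,0,0]]

```text
clock: 29.9
tcp_pos: [0.5431, -0.2274, 0.0842]
orientation: [-2.107, -2.33, -0.005]
contact_force: [2.0, 4.2, 6.8]
grip_width: 0.0177
gripper_force: 20.5
```

```bash
python3 - <<'E'
from h import *
o=get_obs();print(o)
for n in('top','side'):
    p=viewer.grab_frame(n);q=viewer.trace(p,'keeper_knob')
    print(n,[(a['score'],a['rect']) for a in q],'expect',proj(p,np.array([.5425,-.2248,.095])),proj(p,np.array([.5843,-.2206,.08])))
E
```

```text
{'clock': 29.9, 'joints': array([-0.1640411 ,  0.59233266,  0.61793586,  1.91786626, -0.48200946,
        0.78133696,  0.82455659]), 'qvel': array([-0.00219554, -0.00185324,  0.00105875,  0.00157034,  0.00224222,
       -0.00327012, -0.00228879]), 'tau': array([  3.31156991, -47.37318635,  12.92448252, -17.42767096,
         0.94383728,  -0.68494448,  -0.11522211]), 'tcp_pos': array([ 0.54306516, -0.22738712,  0.08417057]), 'orientation': array([-2.10692527, -2.32999423, -0.00518785]), 'contact_force': array([2.03473295, 4.24824791, 6.77269717]), 'moment': array([ 1.05108642, -0.20491889,  0.13183574]), 'gripper_force': 20.496273835669854, 'grip_width': 0.01770619767951095}
top [(0.41, [393.9, 263.5, 416.7, 278.6])] expect [362.85240348 180.05653259] [360.7600069  167.46283965]
side [(0.48, [280.3, 224.2, 289.0, 239.5])] expect [280.41261897 218.21886235] [284.44691307 234.68831266]
```

>>> play_rows:
  commands:
    - [[0.3,0,0,0,0],[0.3,0,0,0,0],[0.3,0,0,0,0],[0.3,0,0,-0.1,0],[0.3,0,0,-0.3,0],[0.3,0,0,-0.5,0],[0.3,0,0,-0.7,0],[0.3,0,-0.2,-0.75,0],[0.3,0,-0.2,-0.75,0],[0.3,0,-0.2,-0.75,0]]

```text
clock: 30.93
tcp_pos: [0.5002, -0.2343, 0.2344]
orientation: [2.112, 2.324, 0.003]
contact_force: [0.3, 1.1, -0.7]
grip_width: 0.0299
gripper_force: 0.0
```

```bash
python3 - <<'E'
from rg import *
c=np.array([.4997,-.2291]);x=np.array([.995,.0998]);y=np.array([-.0998,.995])
w,o=run([c+.016*x+.04*y,c+.016*x-.04*y],.072,16)
hsv=cv2.cvtColor(w['pixels'],cv2.COLOR_RGB2HSV)
u,v=proj(w,np.array([.5425,-.2248,.0985]),o).round().astype(int);print('knob exp',u,v)
s=hsv[v-22:v+23,u-22:u+23,2];m=(s<45).astype(np.uint8);n,L,st,ce=cv2.connectedComponentsWithStats(m)
for i in range(1,n):
    if st[i,4]>30: print('dark',st[i],atz(w,ce[i][0]+u-22,ce[i][1]+v-22,.0985,o))
for k in ('keeper_knob',):
    q=viewer.trace(w,k);print([(a['score'],a['rect']) for a in q])
print(o['clock'],o['contact_force'])
E
```

```text
[ 0.5002 -0.2343  0.2344] [2.1124 2.3243 0.0028]
(np.int64(336), np.int64(136)) 336.011381149292 136.78259658813477 (18.210447311401367, 18.495189666748047) [ 0.5115 -0.1881  0.072 ]
(np.int64(336), np.int64(213)) 335.33513164520264 212.939772605896 (16.052650451660156, 17.169084548950195) [ 0.5194 -0.2677  0.072 ]
len 0.07995047882709709 yaw 5.679619753226033 center [ 0.4995 -0.2295]
knob exp 366 181
dark [ 12   9  20  20 294] [ 0.5418 -0.2215  0.0985]
[(0.58, [334.6, 164.0, 417.7, 189.2])]
30.9333 [ 0.2969  1.0622 -0.68  ]
```

```bash
python3 -c "
from bench import r
print(r.hand_in())"
```

```text
the job is handed in; nothing more can be done
None
```

The template is turned over with the blue face up and the window at the right-hand end, and it sits flush on both pins. The keeper is swung across the back edge to about 0.08 rad of its stop by camera measurement (0.25 allowed), the arm is clear, and the job was handed in at about 31 s; the template slipped once and fell about 12 cm flat onto clear bench during the flip, touching no bystander that I could see.

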